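Bring a circuit board to the test station and hold the probe arm on it

TASK

On the blue test jig, push the board carrier by its orange post along the rail to the test station, until it clicks into its detent with the yellow marks in line. Only then swing the spring-loaded probe arm by its red knob forward over the board, all the way to its stop. Finish with the fingers still holding the arm at its stop (it springs back if let go), the carrier still in its detent, and the other things on the bench left where they are.

Things in the scene. Friction and masses are not known exactly. Their poses are not given: they have to be found in the camera images.
- jig: Test jig fixed to the bench: blue plate 165 x 360 x 12 mm (x -60..105, y -225..135 in its frame), rail along its y over x = 0; origin on the bench under the rail, z up, yaw varies. Pivot post with hub (36 mm thick, 81 high) at x 75, y 50; steel stop pin (10 thick, 70 high) at x 48, y 36.5. Yellow station marks on it both sides of the rail at y 50. All else but carrier and arm is under 24 high.
- station (a point): Point of the jig where the middle of the board in the carrier must come (jig frame x 0, y 50, z 44 mm).
- carrier (a joint): Slide of the board carrier along the jig's +y, m: 0 = in the station's detent, starts -0.17 to -0.10, travel ends at -0.175 and +0.025. Drags with about 1 N. The detent, a sprung roller, resists with 4 to 7 N from 15 to 7 mm before the station, then snaps in; released within 4 mm either side it centres itself. About 6 N drives it out again; pushed too far, it can be pushed back.
- carrier_post (a point): Middle (z 75 mm) of the orange upright round post that pushes the carrier: 16 mm diameter, z 40 to 95, on the rail line, 70 mm behind (jig -y of) the board's middle. The carrier is an aluminium plate 75 (jig x) x 140 x 14 mm, underside at z 26, reaching 15 mm further behind the post; board top at z 44. Yellow marks on its sides at the board's middle.
- board_pads (a point): Row of gold pads at the middle of the board in the carrier, on its top face.
- probe_arm (a joint): Hinge about the vertical axis at pivot_axis, rad, counter-clockwise from above: 0 = parked by its spring (arm along jig +y, leaning 0.27 rad to -x), 1.3 = stop (arm along jig -x, towards the robot, over the rail). Spring: 0.18 N m when parked, 0.77 N m at the stop, i.e. 1.5 to 6.4 N at the knob. It does not latch: let go, it springs back.
- pivot_axis (a point): On the probe arm's vertical hinge axis, z 64 mm, at the middle height of the arm's beam.
- red_knob: Red round upright knob at the arm's free end, 18 mm diameter, 45 tall, z 70 to 115 mm; origin at its middle, z 92.5, 120 mm from the hinge axis. Spins freely on its own axis. Grip or push it above the arm's beam (16 wide, 12 thick, z 58 to 70, running from pivot to knob).
- probe_tips (a point): Row of gold probe pins under the black head half way along the arm, 75 mm from the hinge axis, z 46 mm; over the board's pads when the carrier is in the detent and the arm at its stop.
- phone: Bystander, to be left alone: black phone, 72 x 150 x 9, lying flat (mm); origin at the centre of its underside.
- screwdriver: Bystander, to be left alone: blue-handled screwdriver, 170 long, lying (mm); origin at the centre of its underside.
- flux_jar: Bystander, to be left alone: amber jar, 40 diameter, 50 high (mm); origin at the centre of its underside.
- tweezers: Bystander, to be left alone: steel tweezers, 125 long, lying flat (mm); origin at the centre of its underside.
- parts_bin: Bystander, to be left alone: open grey bin, 100 x 140 x 50 high (mm); origin at the centre of its underside.
- spare_board: Bystander, to be left alone: loose green circuit board, 55 x 92 x 4, lying flat (not the one in the carrier) (mm); origin at the centre of its underside.
- cleaner_bottle: Bystander, to be left alone: blue bottle with a white cap, 48 diameter, 120 high (mm); origin at the centre of its underside.

How it is judged:
By the outcome, as a careful person would: the job done as asked, in the order asked, and still so for the second after the job is handed in, while the arm keeps its last pose, push and grip.
It also fails if it takes over 51 s, if anything falls off the work surface, if the arm or the gripper's body presses on something with over 40 N, if the wrist force passes 120 N, or if a joint passes its speed limit or range.

ROBOT

A 6-joint arm with a two-finger parallel gripper is mounted at the origin on the work surface. World frame = base frame: x ahead of the robot, y to its left, z up, the work surface at z = 0. Lengths are in m, angles in degrees, forces in N, time in s.
With the tool pointing down it reaches from about 0.4 to 0.825 m from the base axis. Payload 7 kg.
Tool frame: the origin (TCP) lies between the finger pads; the fingertips stand ctrl.nose_length ahead of it and the grasp point (between the pads) lies 2 mm behind it (ctrl.nose_length is the distance from the TCP to the fingertips, in m); z points along the fingers, y is the line along which they close (so a half turn about z gives the same grasp; the last joint's range is limited). The gripper opens to 88 mm and grips with 3 to 60 N. Pads are 19 mm wide; open, the fingers measure 130 mm over their backs; the gripper's body (78 mm by 193 mm) begins 47 mm behind the grasp point.
Start: joints at [86.293, 20.546, 0.682, 0, -70.136, -16.507], TCP at [0.233, 0.633, 0.244] pointing down, gripper open.
Joint ranges: [-176.03, 176.03], [-82.01, 121.73], [-58.28, 71.71], [-173.87, 95.51], [-174.79, -0.11], [-173.66, 173.66]. Speed limits (degrees/s): [136.94, 136.94, 172.46, 180, 180, 180].

INTERFACE

Orientations are given as [roll, pitch, yaw] about the fixed x, y, z axes, in that order (R = Rz(yaw) Ry(pitch) Rx(roll)).
In Python, from plant import ctrl gives the robot as it stands.
- The arm moves only by the tool apply_moves, never from a script. Its argument "commands" is a list of rows, each a list of 3 entries, a list of its own where there are three numbers: the shift along the world's x, y, z in cm, then the turn about the world's z in rad, then the closure, from 0 (fully open) to 1 (shut). In form: [[[x, y, z], turn, jaw], ...]. A call has 1 to 20 rows; each row is the pose to reach, as a shift and turn from the pose commanded when the call began; what a row does not reach only later rows make up. A row lasts 1/12 s, in which the tool goes at most 41.7 mm and 7.16 degrees, less where a joint would pass 70% of its speed; a pose out of reach is approached as far as the arm can. A call with a gripper value outside its range is refused whole. The fingers move at their own pace and stop on an object; the grip force is fixed at half the most. Time passes only in rows, so rows that repeat a pose let the fingers close. It gives the time, the measured TCP pose, the force, the opening and the grip force at its end, in the units of the state.
- ctrl.get_obs(): the state, without advancing time (a new reading comes with each control period).
- ctrl.snapshot(name): name is "side" or "top"; returns a dict with "img" (480x640x3 uint8, red, green, blue), "fx", "fy", "cx", "cy" (pixels), "dist_coeffs" ([k1, k2, p1, p2, k3] as OpenCV has them; the pictures are not rectified), "T" (4x4, takes a point from camera to world coordinates). Camera axes: x right, y up, looking along -z (the intrinsics and any distortion apply to the point x, -y, -z); pixel columns grow to the right and rows downward; lengths in m; the calibration is good to about 2 mm. A picture is of the moment at which its call begins. There is no depth.
- ctrl.close_job(): hands the job in; it is judged then, once.
Trained networks look in a picture, given as the dict that the camera call returned (one of the last four; its "shot" number tells which), for a name from the list of things; names that differ only in an ending like _2 or _b are one class to them, and where a whole thing is asked for, a point or a joint stands for the part that bears it (a point fixed in the world has none). Each returns a list of dicts, best first, with "score" (0 to 1); they miss things now and then, are a little off and sometimes report something else, mostly with a low value. They report only what shows in the picture. A call takes as long as a camera call.
- ctrl.search_frame(picture, target): "at" ([column, row] in pixels, amid what is visible of it).
- ctrl.spot_point(picture, target): "at" ([column, row] in pixels: a listed point, or the origin of a listed thing).
The state is a dict: "clock": time; "joint_pos": joint angles; "qvel": joint speeds; "tau": joint torques, N m; "tool_pos": TCP position; "orientation": TCP orientation; "force": force on the tool from outside, world axes, zero at the start; "moment": the same for the moment, N m; "opening": finger opening in m; "gripper_force": force on a finger pad.
Only numpy, scipy, OpenCV 4.12 (cv2) and the standard library are available. Lean on these libraries where they do the work, as an engineer would, in place of code of your own. Each camera call takes 0.05 s, during which the arm holds its last target. There are 200 camera calls.

## Working session

There is one attempt and no reset: what is moved stays moved. The work goes in short steps, Python scripts to look and compute and a tool call to move; the robot and the scene stay as the last step left them, time stands still between calls to the robot, and variables do not carry over. Pictures are saved under pics/ and viewed, at most 10 in all, crops included, and the job is handed in when it is done.

Besides the shell and the picture viewer there is one more tool, called as name(argument=value, ...) on one line, values as JSON. apply_moves: Moves the arm, as the interface text tells. Its arguments: {"type":"object","properties":{"commands":{"type":"array"}},"required":["commands"]}

```bash
mkdir -p pics
cat > h.py <<'E'
import numpy as np, cv2, json
from plant import ctrl
def ray(p,at):
    K=np.array([[p["fx"],0,p["cx"]],[0,p["fy"],p["cy"]],[0,0,1]])
    u=cv2.undistortPoints(np.array([[at]],float),K,np.array(p["dist_coeffs"],float))[0,0]
    T=np.array(p["T"]); d=T[:3,:3]@np.array([u[0],-u[1],-1.]); return T[:3,3],d
def atz(p,at,z):
    o,d=ray(p,at); return o+d*(z-o[2])/d[2]
E
python3 - <<'E'
from h import *
o=ctrl.get_obs(); print(o, ctrl.nose_length)
Z=dict(station=.044,carrier_post=.075,board_pads=.044,pivot_axis=.064,red_knob=.0925,probe_tips=.046)
for n in("top","side"):
    p=ctrl.snapshot(n); cv2.imwrite(f"pics/{n}0.png",p["img"][:,:,::-1])
    print(n,np.round(p["T"],3).tolist())
    for k,z in Z.items():
        for r in ctrl.spot_point(p,k)[:2]: print(k,np.round(r["at"],1),round(r["score"],2),np.round(atz(p,r["at"],z),4))
E
```

```text
{'clock': 0.0, 'joint_pos': array([ 8.62931891e+01,  2.05902970e+01,  6.31201791e-01, -1.97950112e-02,
       -7.01351300e+01, -1.65079224e+01]), 'qvel': array([ 2.92858037e-02,  6.03742797e-02,  9.52112604e-05, -1.46297323e-01,
        8.24955139e-02, -2.47463710e-02]), 'tau': array([ 2.96361559e-04, -5.82723570e+01,  2.93050611e+01,  6.99729413e+00,
        7.00452380e-03, -1.61287462e-04]), 'tool_pos': array([0.23309212, 0.63296537, 0.24261699]), 'orientation': array([ 1.79904371e+02, -8.93505702e-03, -2.02214676e+01]), 'force': array([ 0.5057733 , -0.13497103,  0.67011104]), 'moment': array([-0.02274368, -0.01808055,  0.01568492]), 'gripper_force': 0.0, 'opening': 0.08770929436049334} 0.017
top [[-0.007, 0.997, -0.081, 0.485], [-0.999, -0.01, -0.032, -0.022], [-0.033, 0.081, 0.996, 1.244], [0.0, 0.0, 0.0, 1.0]]
station [268.5 265.7] 0.82 [0.522  0.1429 0.044 ]
carrier_post [352.8 259.8] 0.71 [ 0.5338 -0.0663  0.075 ]
carrier_post [280.5 205.4] 0.71 [0.6689 0.1093 0.075 ]
board_pads [326.1 257.4] 0.56 [ 0.5416 -0.0012  0.044 ]
pivot_axis [264.6 233.3] 0.71 [0.6015 0.15   0.064 ]
pivot_axis [354.  259.6] 0.24 [ 0.5347 -0.0697  0.064 ]
red_knob [220.3 247.1] 0.51 [0.5663 0.254  0.0925]
red_knob [354.1 257.2] 0.18 [ 0.5392 -0.0688  0.0925]
probe_tips [239.1 246.6] 0.72 [0.5704 0.2171 0.046 ]
probe_tips [340.9 196.9] 0.64 [ 0.6931 -0.0396  0.046 ]
side [[0.662, 0.45, -0.6, -0.035], [-0.749, 0.375, -0.546, -0.576], [-0.02, 0.81, 0.585, 0.714], [0.0, 0.0, 0.0, 1.0]]
station [257.7 240.2] 0.59 [0.534  0.1411 0.044 ]
carrier_post [332.2 265.3] 0.79 [ 0.5463 -0.0679  0.075 ]
board_pads [303.1 266.6] 0.65 [5.324e-01 3.000e-04 4.400e-02]
pivot_axis [275.1 222.8] 0.82 [0.5874 0.1382 0.064 ]
pivot_axis [304.5 266.4] 0.7 [ 0.5178 -0.0187  0.064 ]
probe_tips [251.1 221.2] 0.96 [0.573  0.2063 0.046 ]
```

View pics/top0.png

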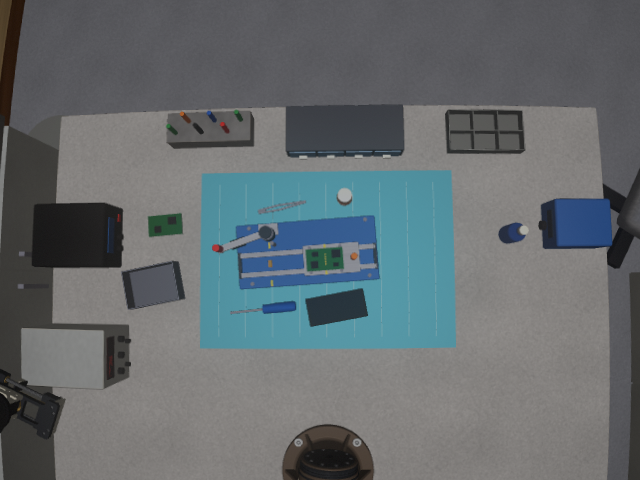

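View pics/side0.png

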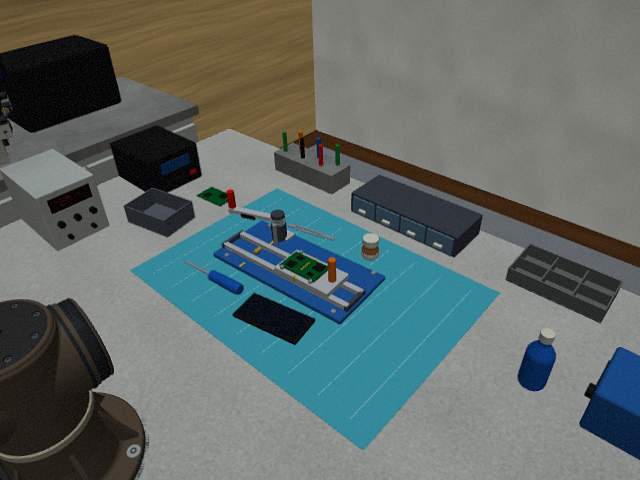

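The top view shows the jig with the post at (354,257), the knob at (217,248), the hub at (267,233) and the plate corners at (236,226), (375,216), (379,279) and (241,288). The side view agrees: post (332,268), knob (231,198). I'll fit the jig pose from both views.

```bash
cat > fit.py <<'E'
from h import *
from scipy.optimize import least_squares
def proj(p,X):
    T=np.linalg.inv(np.array(p["T"])); c=T[:3,:3]@X+T[:3,3]
    K=np.array([[p["fx"],0,p["cx"]],[0,p["fy"],p["cy"]],[0,0,1]])
    return cv2.projectPoints(np.array([[[c[0],-c[1],-c[2]]]]),np.zeros(3),np.zeros(3),K,np.array(p["dist_coeffs"],float))[0].ravel()
def j2w(q,P):
    c,s=np.cos(q[2]),np.sin(q[2]); return np.array([q[0]+c*P[0]-s*P[1],q[1]+s*P[0]+c*P[1],P[2]])
def pts(q):
    s,a=q[3],q[4]+.27; L=lambda r,z:(.075-r*np.sin(a),.05+r*np.cos(a),z)
    return dict(c0=(-.06,-.225,.012),c1=(.105,-.225,.012),c2=(.105,.135,.012),c3=(-.06,.135,.012),station=(0,.05,.044),
      carrier_post=(0,s-.02,.075),board_pads=(0,s+.05,.044),pivot_axis=(.075,.05,.064),red_knob=L(.12,.0925),probe_tips=L(.075,.046))
E
python3 - <<'E'
from fit import *
t,s=ctrl.snapshot("top"),ctrl.snapshot("side")
O=[(t,"c0",(379,279)),(t,"c1",(375,216)),(t,"c2",(236,226)),(t,"c3",(241,288)),(s,"c0",(342,321)),(s,"c1",(384,277)),(s,"c3",(214,254)),
 (s,"red_knob",(231,198)),(t,"red_knob",(217,248)),(t,"carrier_post",(353.5,257.5)),(s,"carrier_post",(332,268))]
for p in(t,s):
    for k in("board_pads","pivot_axis","probe_tips","station"):
        r=ctrl.spot_point(p,k)
        if r: O.append((p,k,r[0]["at"]))
f=lambda q:np.concatenate([proj(p,j2w(q,pts(q)[k]))-at for p,k,at in O])
r=least_squares(f,[.53,.09,.07,-.14,0],loss="soft_l1",x_scale=.01)
print(r.x)
for (p,k,_),e in zip(O,f(r.x).reshape(-1,2)): print("t" if p is t else "s",k,e.round(1))
np.save("q.npy",r.x); q=r.x; tp=ctrl.get_obs()["tool_pos"]; print(tp)
print("post",j2w(q,pts(q)["carrier_post"]),"post end",j2w(q,(0,-.02,.075)),"knob",j2w(q,pts(q)["red_knob"]))
E
```

```text
[ 0.53113658  0.09070851  0.06282994 -0.1427162  -0.00911666]
t c0 [1.1 0.6]
t c1 [ 0.  -0.6]
t c2 [ 0.2 -0.4]
t c3 [-1.2  1.3]
s c0 [-2.6  0.3]
s c1 [ 1.7 -1.2]
s c3 [-2.  -1.8]
s red_knob [0.3 0.2]
t red_knob [ 1.2 -0.2]
t carrier_post [ 1.5 -0.9]
s carrier_post [ 0.  -0.7]
t board_pads [-181.3   26.9]
t pivot_axis [0.1 1. ]
t probe_tips [ 1.9 -0.3]
t station [-0.2 -0.8]
s board_pads [ 1.8 -1.8]
s pivot_axis [0.9 0.2]
s probe_tips [-2.4 -1.4]
s station [-1.9  2.4]
[0.23321599 0.63341172 0.24355913]
post [ 0.5413533  -0.07168662  0.075     ] post end [0.53239235 0.07074797 0.075     ] knob [0.56467846 0.25908629 0.0925    ]
```

apply_moves(commands=[[[30.8,-70.4,-4],0.415,0],[[30.8,-70.4,-4],0.415,0],[[30.8,-70.4,-4],0.415,0],[[30.8,-70.4,-4],0.415,0],[[30.8,-70.4,-4],0.415,0],[[30.8,-70.4,-4],0.415,0],[[30.8,-70.4,-4],0.415,0],[[30.8,-70.4,-4],0.415,0],[[30.8,-70.4,-4],0.415,0],[[30.8,-70.4,-4],0.415,0],[[30.8,-70.4,-4],0.415,0],[[30.8,-70.4,-4],0.415,0],[[30.8,-70.4,-4],0.415,0],[[30.8,-70.4,-4],0.415,0],[[30.8,-70.4,-4],0.415,0],[[30.8,-70.4,-4],0.415,0],[[30.8,-70.4,-4],0.415,0],[[30.8,-70.4,-4],0.415,0],[[30.8,-70.4,-4],0.415,0],[[30.8,-70.4,-4],0.415,0]])

```text
clock: 2.87
tool_pos: [0.5422, -0.0741, 0.2029]
orientation: [180.0, 0.1, 3.3]
force: [-0.3, 0.2, -0.9]
opening: 0.0874
gripper_force: 0.0
```

apply_moves(commands=[[[0,0,-4],0,0],[[0,0,-8],0,0],[[0,0,-11],0,0],[[0,0,-12.1],0,0],[[0,0,-12.1],0,0],[[0,0,-12.1],0,0],[[0,0,-12.1],0,1],[[0,0,-12.1],0,1],[[0,0,-12.1],0,1],[[0,0,-12.1],0,1],[[0,0,-12.1],0,1],[[0,0,-12.1],0,1],[[0,0,-12.1],0,1],[[0,0,-12.1],0,1],[[0,0,-12.1],0,1],[[0,0,-12.1],0,1],[[0,0,-12.1],0,1],[[0,0,-12.1],0,1]])

```text
clock: 4.37
tool_pos: [0.5412, -0.0706, 0.0825]
orientation: [-180.0, 0.0, 3.6]
force: [0.1, 1.5, -0.3]
opening: 0.0154
gripper_force: 30.0
```

Run:
```python
from h import *
a=[]
for n,(x,y) in(("top",(310,250)),("side",(310,260))):
    p=ctrl.snapshot(n); a.append(cv2.resize(p["img"][y-75:y+75,x-65:x+65,::-1],None,fx=3,fy=3,interpolation=cv2.INTER_CUBIC))
cv2.imwrite("pics/g1.png",np.hstack(a)); print(ctrl.get_obs()["tool_pos"])
```

```text
[ 0.54122754 -0.07056334  0.08249598]
```

View pics/g1.png

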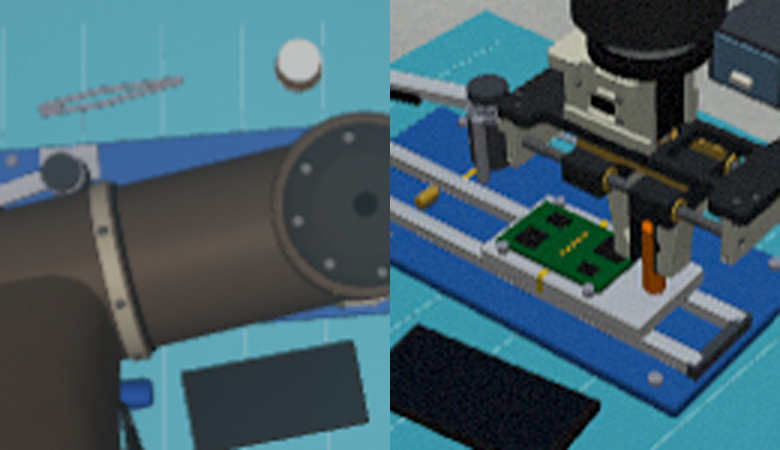

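Run:
```python
from fit import *
p=ctrl.snapshot("side")
for z,at in((.095,(331,259.5)),(.04,(333,282))): print(atz(p,at,z), proj(p,np.array([.5412,-.0706,z])))
r=ctrl.spot_point(p,"carrier_post"); print(r, [atz(p,k["at"],.075) for k in r])
```

```text
[ 0.54004841 -0.07043531  0.095     ] [331.44952978 259.24940377]
[ 0.53937777 -0.07547475  0.04      ] [331.75094204 280.50275817]
[{'at': [331.6, 268.6], 'score': 0.96}, {'at': [305.0, 264.7], 'score': 0.18}] [array([ 0.53785617, -0.07357745,  0.075     ]), array([ 0.51292561, -0.02522846,  0.075     ])]
```

apply_moves(commands=[[[-0.06,1,0],0,1],[[-0.13,2,0],0,1],[[-0.19,3,0],0,1],[[-0.25,4,0],0,1],[[-0.31,5,0],0,1],[[-0.38,6,0],0,1],[[-0.44,7,0],0,1],[[-0.5,8,0],0,1],[[-0.57,9,0],0,1],[[-0.63,10,0],0,1],[[-0.69,11,0],0,1],[[-0.75,12,0],0,1],[[-0.8,12.7,0],0,1],[[-0.83,13.2,0],0,1],[[-0.86,13.7,0],0,1],[[-0.88,14,0],0,1],[[-0.9,14.2,0],0,1],[[-0.9,14.2,0],0,1],[[-0.9,14.2,0],0,1]])

```text
clock: 6.15
tool_pos: [0.5317, 0.0724, 0.0824]
orientation: [-179.9, 0.0, 3.6]
force: [-6.9, 4.9, 3.3]
opening: 0.0154
gripper_force: 30.0
```

Run:
```python
from h import *
p=ctrl.snapshot("side"); x,y=275,240
cv2.imwrite("pics/g2.png",cv2.resize(p["img"][y-50:y+50,x-65:x+65,::-1],None,fx=6,fy=6,interpolation=cv2.INTER_CUBIC))
for k,z in(("carrier_post",.075),("board_pads",.044),("station",.044)):
  for r in ctrl.spot_point(p,k)[:1]: print(k,r,atz(p,r["at"],z))
```

```text
carrier_post {'at': [276.1, 240.8], 'score': 0.57} [0.53143708 0.07620615 0.075     ]
board_pads {'at': [254.2, 243.2], 'score': 0.97} [0.52143096 0.1388252  0.044     ]
station {'at': [256.8, 240.5], 'score': 0.89} [0.53194335 0.14181034 0.044     ]
```

View pics/g2.png

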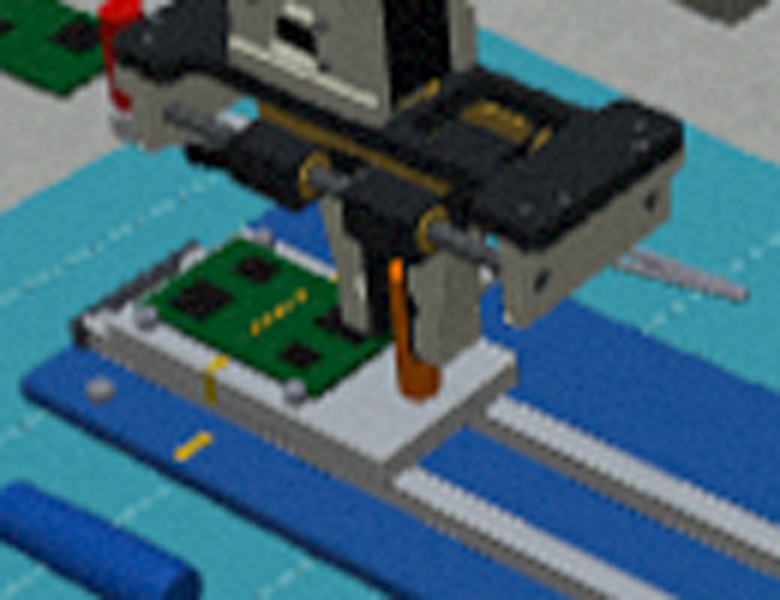

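The board is near the station: the carrier's mark is at crop (213,380) and the plate mark at (193,447). The +y pull suggests the detent is drawing it further on. I'll compute the slide from the two marks.

Run:
```python
from fit import *
p=ctrl.snapshot("side"); q=np.load("q.npy")
f=lambda c:(c[0]/6+210-.4,c[1]/6+190-.4)
def jig(c,z):
    w=atz(p,f(c),z); return np.linalg.inv(np.array([[np.cos(q[2]),-np.sin(q[2])],[np.sin(q[2]),np.cos(q[2])]]))@(w[:2]-q[:2])
print("plate mark",jig((193,447),.012),jig((178,457),.012),jig((212,437),.012))
print("carrier mark top edge/bottom",jig((217,362),.04),jig((209,398),.026))
print("post base",jig((418,392),.042))
```

```text
plate mark [-0.04947283  0.04959016] [-0.05684365  0.04990217] [-0.04116048  0.04808289]
carrier mark top edge/bottom [-0.03178996  0.05046695] [-0.03698331  0.0516046 ]
post base [-0.00296385 -0.02244198]
```

apply_moves(commands=[[[-0.1,0.1,0],0,1],[[-0.2,0.1,0],0,1],[[-0.2,0.1,0],0,1],[[-0.2,0.1,0],0,1]])

```text
clock: 6.73
tool_pos: [0.5315, 0.0731, 0.0826]
orientation: [-179.9, -0.1, 3.6]
force: [5.0, 1.8, -7.4]
opening: 0.0152
gripper_force: 30.0
```

apply_moves(commands=[[[0,0,0],0,0],[[0,0,0],0,0],[[0,0,0],0,0],[[0,0,0],0,0],[[0,0,0],0,0],[[0,0,4],0,0],[[0,0,8],0,0],[[0,0,11],0,0],[[3.4,5,11],0,0],[[3.4,9,11],0,0],[[3.4,13,11],0,0],[[3.4,18.6,11],0,0],[[3.4,18.6,11],0,0],[[3.4,18.6,11],0,0],[[3.4,18.6,11],0,0]])

```text
clock: 7.98
tool_pos: [0.5638, 0.2598, 0.192]
orientation: [180.0, 0.0, 3.7]
force: [-0.4, -0.3, -0.6]
opening: 0.0875
gripper_force: 0.0
```

Run:
```python
from fit import *
p=ctrl.snapshot("side"); x,y=265,230
cv2.imwrite("pics/g3.png",cv2.resize(p["img"][y-50:y+50,x-65:x+65,::-1],None,fx=6,fy=6,interpolation=cv2.INTER_CUBIC))
q=np.load("q.npy"); print(ctrl.get_obs()["tool_pos"])
for k,z in(("carrier_post",.075),("board_pads",.044),("station",.044),("red_knob",.0925),("probe_tips",.046)):
  for r in ctrl.spot_point(p,k)[:1]: print(k,r,atz(p,r["at"],z))
```

```text
[0.56380268 0.25868718 0.19216525]
carrier_post {'at': [276.9, 243.7], 'score': 0.61} [0.52539044 0.06757136 0.075     ]
board_pads {'at': [254.2, 241.2], 'score': 0.83} [0.52643227 0.14434419 0.044     ]
station {'at': [255.8, 239.8], 'score': 0.57} [0.53227596 0.14548055 0.044     ]
red_knob {'at': [231.3, 200.7], 'score': 0.42} [0.55762694 0.25072091 0.0925    ]
probe_tips {'at': [251.6, 220.0], 'score': 0.77} [0.57715718 0.20914425 0.046     ]
```

View pics/g3.png

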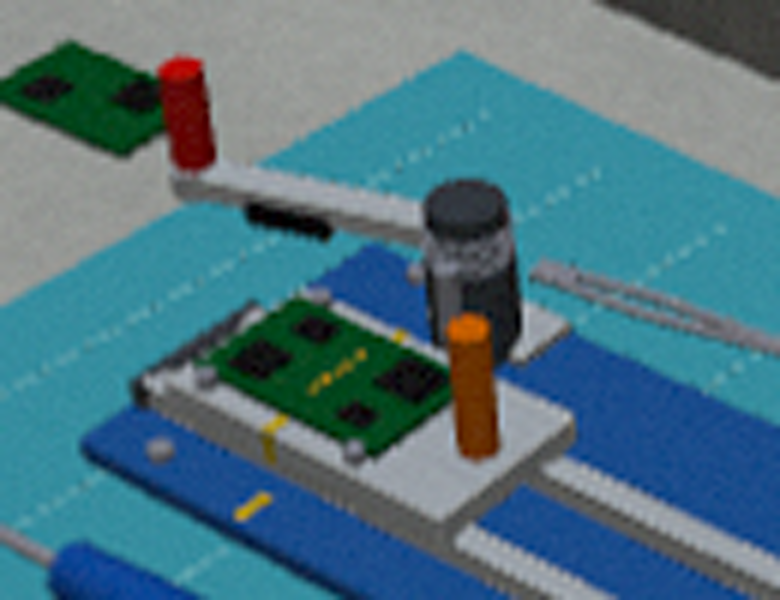

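The carrier is in the detent: carrier mark at crop (272,438) and plate mark (254,507) line up. The knob stands at crop (187,115) as fitted, so I grip it now.

apply_moves(commands=[[[0,0,-4],0,0],[[0,0,-8],0,0],[[0,0,-9.6],0,0],[[0,0,-9.6],0,0],[[0,0,-9.6],0,0],[[0,0,-9.6],0,1],[[0,0,-9.6],0,1],[[0,0,-9.6],0,1],[[0,0,-9.6],0,1],[[0,0,-9.6],0,1],[[0,0,-9.6],0,1],[[0,0,-9.6],0,1],[[0,0,-9.6],0,1],[[0,0,-9.6],0,1],[[0,0,-9.6],0,1]])

```text
clock: 9.53
tool_pos: [0.5642, 0.2584, 0.0965]
orientation: [180.0, 0.0, 3.6]
force: [0.2, 0.1, -0.6]
opening: 0.0265
gripper_force: 0.0
```

Run:
```python
from fit import *
p=ctrl.snapshot("side"); x,y=235,200
cv2.imwrite("pics/g4.png",cv2.resize(p["img"][y-50:y+50,x-65:x+65,::-1],None,fx=5,fy=5,interpolation=cv2.INTER_CUBIC))
q=np.load("q.npy"); tp=ctrl.get_obs()["tool_pos"]; print(tp)
P=j2w(q,(.075,.05,.064))[:2]; v=tp[:2]-P; print("r",np.hypot(*v),"ang",np.arctan2(-v[0],v[1])-q[2]-.27)
r=.12
for a in np.linspace(0,1.3,11):
    b=a+.27; w=j2w(q,(.075-r*np.sin(b),.05+r*np.cos(b),0)); print(round(a,2),((w[:2]-[.564,.258])*100).round(2))
```

```text
[0.56431136 0.25868244 0.09653191]
r 0.1197348384851515 ang -0.005137027330013644
0.0 [-0.04  0.07]
0.13 [-1.47 -0.53]
0.26 [-2.82 -1.32]
0.39 [-4.05 -2.27]
0.52 [-5.15 -3.37]
0.65 [-6.1  -4.61]
0.78 [-6.88 -5.96]
0.91 [-7.48 -7.4 ]
1.04 [-7.88 -8.91]
1.17 [ -8.09 -10.45]
1.3 [ -8.09 -12.01]
```

View pics/g4.png

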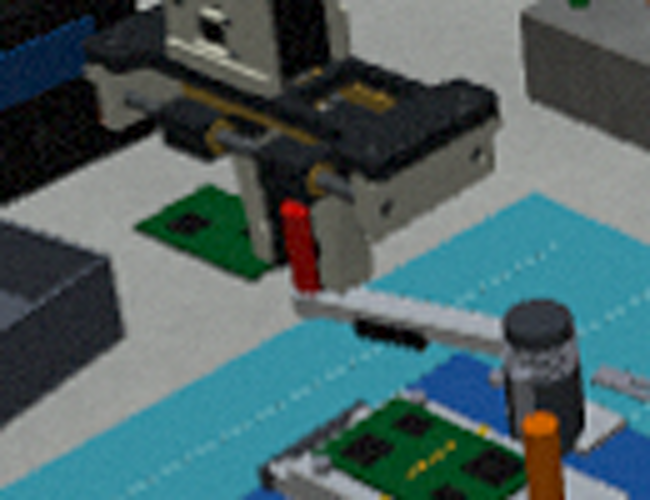

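The knob is between the fingers, which are still closing.

apply_moves(commands=[[[0,0,-0.3],0,1],[[0,0,-0.3],0,1],[[0,0,-0.3],0,1],[[0,0,-0.3],0,1],[[0,0,-0.3],0,1]])

```text
clock: 10.0
tool_pos: [0.5661, 0.2607, 0.0955]
orientation: [-179.8, -0.3, 3.6]
force: [-0.3, 4.7, 7.6]
opening: 0.0172
gripper_force: 30.0
```

apply_moves(commands=[[[-0.7,-0.1,0],0,1],[[-1.4,-0.4,0],0,1],[[-2.1,-0.75,0],0,1],[[-2.75,-1.2,0],0,1],[[-3.4,-1.6,0],0,1],[[-4.0,-2.1,0],0,1],[[-4.55,-2.65,0],0,1],[[-5.1,-3.25,0],0,1],[[-5.6,-3.85,0],0,1],[[-6.05,-4.5,0],0,1],[[-6.45,-5.15,0],0,1],[[-6.8,-5.85,0],0,1],[[-7.1,-6.55,0],0,1],[[-7.4,-7.3,0],0,1],[[-7.62,-8.05,0],0,1],[[-7.8,-8.8,0],0,1],[[-7.95,-9.6,0],0,1],[[-8.03,-10.4,0],0,1],[[-8.07,-11,0],0,1],[[-8.07,-11,0],0,1]])

```text
clock: 11.67
tool_pos: [0.4881, 0.1509, 0.0957]
orientation: [-179.7, -0.5, 3.6]
force: [9.3, 6.1, -1.1]
opening: 0.0174
gripper_force: 30.0
```

apply_moves(commands=[[[0.1,-0.3,0],0,1],[[0.2,-0.6,0],0,1],[[0.2,-0.9,0],0,1],[[0.2,-1.1,0],0,1],[[0.2,-1.1,0],0,1],[[0.2,-1.1,0],0,1]])

```text
clock: 12.17
tool_pos: [0.4885, 0.1401, 0.0955]
orientation: [-179.8, -0.4, 3.6]
force: [1.7, 7.6, 6.8]
opening: 0.0173
gripper_force: 30.0
```

apply_moves(commands=[[[0,-0.1,0],0,1],[[0,-0.2,0],0,1],[[0,-0.3,0],0,1],[[0,-0.3,0],0,1],[[0,-0.3,0],0,1]])

```text
clock: 12.58
tool_pos: [0.4886, 0.1398, 0.0956]
orientation: [-179.5, -0.5, 3.6]
force: [-4.6, 20.7, 6.2]
opening: 0.0171
gripper_force: 30.0
```

Run:
```python
from fit import *
p=ctrl.snapshot("side"); x,y=255,230
cv2.imwrite("pics/g5.png",cv2.resize(p["img"][y-50:y+50,x-65:x+65,::-1],None,fx=6,fy=6,interpolation=cv2.INTER_CUBIC))
q=np.load("q.npy"); tp=ctrl.get_obs()["tool_pos"]; print(tp)
P=j2w(q,(.075,.05,.064))[:2]; v=tp[:2]-P; print("r",np.hypot(*v),"ang",np.arctan2(-v[0],v[1])-q[2]-.27)
```

```text
[0.4886074  0.1397999  0.09557224]
r 0.11437499490061412 ang 1.2862395771089554
```

View pics/g5.png

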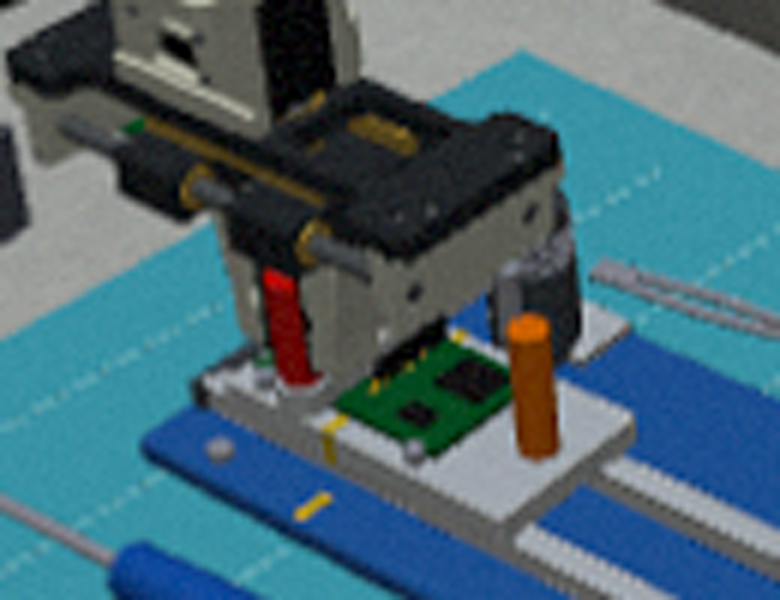

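At the stop: 3 mm more command moved the arm only 0.3 mm while the force rose to 20.7 N. The picture shows the knob gripped at crop (290,330), the head over the pads, and the carrier mark (330,437) still in line with the plate mark (314,507).

```bash
python3 -c "
from plant import ctrl
print(ctrl.close_job())"
```

```text
the job is handed in; nothing more can be done
None
```

I handed the job in at about 12.6 s: the carrier is in its detent with the yellow marks in line, the fingers are holding the probe arm against its stop, and I saw no contact with anything else on the bench; the hand-in call returned no verdict.

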